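# Gauge the gap of a bench dough press

## Robot

A 7-joint arm with a two-finger parallel gripper is mounted at the origin on the work surface. World frame = base frame: x ahead of the robot, y to its left, z up, the work surface at z = 0. Lengths are in m, angles in rad, forces in N, time in s.
With the tool pointing down it reaches from about 0.4 to 0.925 m from the base axis. Payload 4.1 kg.
Tool frame: the origin (TCP) lies at the very end of the fingers, on their centre line; the grasp point (between the pads) lies 19 mm behind it; z points along the fingers, y is the direction in which the jaws open and shut (so a half turn about z gives the same grasp; the last joint's range is limited). The gripper opens to 85 mm and grips with 20 to 120 N. Pads are 22 mm wide; open, the fingers measure 114 mm over their backs; the gripper's body (76 mm by 85 mm) begins 54 mm behind the grasp point. The pads swing forward as they close: fully open they stand 13 mm farther back than shut.
Start: joints at [1.108, 0.398, 0.045, 1.537, -0.019, 1.207, -0.051], TCP at [0.231, -0.607, 0.231] pointing down, gripper open.
Joint ranges: [-2.82, 2.82], [-0.49, 2.23], [-1.37, 1.46], [0, 2.46], [-1.36, 4.5], [0.23, 2], [-2.94, 2.94]. Speed limits (rad/s): [2.57, 2.57, 3.14, 3.14, 3.14, 3.14, 3.14].

## Interface

Orientations are given as a rotation vector (axis times angle).
In Python, from bench import manip, kin, cams, workorder, models gives the robot as it stands. Calls block until the motion is done:
- manip.movep(position, orientation): joint-space move of the TCP to a pose.
- manip.line_to(position, ori=None, v=0.15): straight line of the TCP; ori=None keeps the orientation; v is the mean speed in m/s.
- manip.set_joints(angles): joint-space move.
- manip.open_gripper() and manip.clamp(grasp_force=None): open the fingers fully, or close them until they stop; grasp_force is the grip in N (None keeps the last).
- manip.dwell(seconds).
- kin.ik(position, orientation): joint angles nearest the present ones, or None.
- cams.grab_frame(name): name is "side" or "top" or "wrist"; returns the picture (480x640x3 uint8, blue, green, red); there is no depth.
- cams.camera_model(name): a dict with "fx", "fy", "cx", "cy" (pixels), "extrinsics" (4x4, takes a point from world to camera coordinates). Camera axes: x right, y down, z forward; pixel columns grow to the right and rows downward; lengths in m; the calibration is good to about 2 mm. A picture is of the moment at which its call begins: read the wrist's pose just before it. camera_model takes no time and is no camera call; for the wrist camera it gives the pose at the moment of the call.
A pose or a line that the arm cannot do raises manip.PlanningError and nothing moves.
- workorder.finish_job(): hands the job in, once; it reports no verdict.
Trained networks look in the newest picture that a camera, given by its name, has taken for a name from the list of things; names that differ only in an ending like _2 or _b are one class to them, and where a whole thing is asked for, a point or a joint stands for the part that bears it (a point fixed in the world has none). Each returns a list of dicts, best first, with "score" (0 to 1); they miss things now and then, are a little off and sometimes report something else, mostly with a low value. They report only what shows in the picture. A call takes as long as a camera call. They do not tell look-alikes from the thing itself.
- models.spot_in(query, camera): "at" ([column, row] in pixels, amid what is visible of it).
- models.silhouettes(query, camera): "pixels" (480x640 bool, what is visible of it) and "at" ([column, row] in pixels, amid what is visible of it).
- models.mark_of(query, camera): "at" ([column, row] in pixels: a listed point, or the origin of a listed thing).
Readings, each from a call of its own:
- manip.read_clock(): time.
- manip.read_q(): joint angles.
- manip.read_dq(): joint speeds.
- manip.read_tau(): joint torques, N m.
- manip.read_position(): TCP position.
- manip.read_ee_rot(): TCP orientation.
- manip.read_ft_force(): force on the tool from outside, world axes, zero at the start.
- manip.read_ft_torque(): the same for the moment, N m.
- manip.read_finger_gap(): opening from 0.0 (shut) to 1.0 (fully open).
Only numpy, scipy, OpenCV 4.12 (cv2) and the standard library are available. Lean on these libraries where they do the work, as an engineer would, in place of code of your own. Each camera call takes 0.05 s, during which the arm holds its last target.

## Task

Cycle the dough press: swing its sprung lever all the way to its stop and let go so that it springs back home. Then take the taper gauge by its handle and slide its blade, flat on the lower plate and pointing straight in from the open end, between the two plates until it just drags snugly against both, without jacking the upper plate up. Finish while still holding the gauge by its handle at that depth; do not let go, and leave the jar, the cup and the bowl alone.

Things in the scene. Friction and masses are not known exactly. Their poses are not given: they have to be found in the camera images.
- press: Grey bench dough press, fixed. Origin: on the table under the plates' centre; z up, y from the open end to the column. Base 40 mm high: x -75 to 75, y -105 to 130 mm. Column 80 x 50 mm at y 75 to 125. Head 70 mm wide, z 143 to 171 mm, reaches over the plates to y = -25. The gauge goes in along +y at x = 0, from the clear -y end.
- platen: Upper plate, aluminium, 120 x 120 x 12 mm, level. Origin: centre of its underside, press x = y = 0, z = 62 mm when home; entry edge at press y = -60 mm. The lever lifts it 27.8 mm per rad (25 mm at the stop). Weight and spring hold it down on its stop with about 7 N: a blade that fills the gap drags on it and, pushed on, jacks it up.
- lower_plate: Lower plate, aluminium, 130 x 165 x 12 mm, fixed to the press, same heading. Origin: in its top face under the upper plate's centre. It reaches to press y = -105 mm, a 45 mm ledge in front of the upper plate to lay the blade on. Its top is set anywhere from 53.5 to 56.5 mm above the table, so the gap is 5.5 to 8.5 mm.
- lever (a joint): Angle of the press's lever, rad: 0 home, 0.9 at its stop. Steel bar on top of the column, lying along press -x at 0; seen from above it swings clockwise, so its knob goes from press -x towards +y. Spring and plate weight bring it home when let go; 2.5 to 3.5 N at the knob.
- lever_knob (a point): Black upright round knob at the end of the lever, 16 mm in diameter, 46 mm tall; this point lies on its axis 18 mm below its top and 28 mm above the bar, 213 mm above the table.
- lever_hinge (a point): Point on the lever's vertical hinge axis at the height of lever_knob, 85 mm from it; it lies at press x = 0, y = 100 mm.
- gauge: Loose taper gauge, 120 g: black handle block 60 (x) x 20 (y) x 44 (z) mm, steel blade 26 mm wide projecting 110 mm in front. Underside flat throughout; blade 3 mm thick at the tip, evenly to 12 mm at the handle. Origin: centre of the handle's underside; x to the tip, z up. Starts flat on the table. Snug when the tip is 30 to 67 mm past the upper plate's entry edge, by the gap.
- gauge_tip (a point): Middle of the blade's tip at its underside, 140 mm from the gauge's origin along its x.
- jar: Closed jar with a steel cap, 60 mm in diameter, 100 mm tall, bystander. Origin: centre of its underside.
- cup: White mug, 72 mm in diameter, 65 mm tall, bystander. Origin: centre of its underside.
- bowl: Steel bowl, 100 mm in diameter, 45 mm tall, bystander. Origin: centre of its underside.
There are look-alikes about, which are no part of the job. Of the things like the gauge, leave any that is turquoise; of the rest the smaller one is meant.

How it is judged:
On the way, in this order (a step that is already met when the one before it is completed fails the run):
1. the lever is swung to its stop (value of joint lever above 0.84 rad and distance of gauge_tip from where it was at the start of the episode below 0.03 m), for 0.1 s.
2. the lever is let go and back home, nothing touching the press (value of joint lever below 0.06 rad and contact force between each of the arm, the fingers and press below 0.2 N), for 0.2 s.
3. the gauge is carried by the fingers, clear of the table (height (world z) of gauge above 0.03 m and contact force between the fingers and gauge above 3 N), for 0.2 s.
4. the blade's tip is between the plates, straight (y of gauge_tip in the frame of press above -0.045 m and x of gauge_tip in the frame of press between -0.045 and 0.045 m and angle between the x axis of gauge and the y axis of press, either way round below 0.2 rad), for 0.1 s.
At the end, for the whole second after the job is handed in: Gauge held still by its handle, level within 0.1 rad, tip over 15 mm in, straight within 0.2 rad and 45 mm of the centre line; over 1.5 N on the upper plate, 0.5 N on the lower; upper plate lifted under 1.5 mm; lever home (under 0.08 rad); fingers clear of the press (all of step 4 and contact force between gauge and platen above 1.5 N and contact force between gauge and lower_plate above 0.5 N and z of platen in the frame of press below 0.0635 m and contact force between the fingers and gauge above 3 N and contact force between the fingers and press below 0.5 N and height (world z) of gauge above 0.045 m and angle between gauge's own z axis and vertical below 0.1 rad and linear speed of gauge below 0.01 m/s and value of joint lever below 0.08 rad and x of the grasp point in the frame of gauge below 0.045 m); the arm keeps its last pose, push and grip.
It fails at once if the gauge jacks the upper plate up by more than 3 mm (contact force between gauge and platen above 0.5 N and z of platen in the frame of press above 0.065 m).
It fails at once if the blade is forced against the upper plate with more than 40 N (contact force between gauge and platen above 40 N).
It fails at once if the jar, the cup or the bowl is disturbed (distance of any of jar, cup, bowl from where it was at the start of the episode above 0.03 m or angle between any of jar, cup, bowl's own z axis and vertical above 0.5 rad).
It also fails if it takes over 58 s, if anything falls off the work surface, if the arm or the gripper's body presses on something with over 40 N, if the wrist force passes 120 N, or if a joint passes its speed limit or range.

## Working session

There is one attempt and no reset: what is moved stays moved. The work goes in short steps, each a Python script; the robot and the scene stay as the last script left them, time stands still between calls to the robot, and variables do not carry over. Pictures are saved under pics/ and viewed, and the job is handed in when it is done.

```bash
ls; mkdir -p pics; python3 - <<'E'
from bench import manip, kin, cams, workorder, models
import cv2, numpy as np
for n in ["side","top","wrist"]:
    cv2.imwrite(f"pics/a_{n}.png",cams.grab_frame(n))
    m=cams.camera_model(n); print(n,m['fx'],m['fy'],m['cx'],m['cy']); print(np.round(np.array(m['extrinsics']),3).tolist())
for n in ["side","top"]:
    for q in ["press","platen","lower_plate","lever_knob","lever_hinge","gauge","gauge_tip","jar","cup","bowl"]:
        print(n,q,[(np.round(d['at'],1).tolist(),round(d['score'],2)) for d in models.mark_of(q,n)])
print(manip.read_clock(), manip.read_ee_rot())
E
```

```text
pics
side 619.7206073643554 619.7206073643554 308.28688545423654 239.19183280589786
[[-0.906, -0.423, -0.007, 0.518], [-0.199, 0.438, -0.877, 0.308], [0.374, -0.793, -0.481, 1.112], [0.0, 0.0, 0.0, 1.0]]
top 437.5238845924028 437.5238845924028 314.71502386154725 238.38448331850637
[[0.004, -1.0, 0.018, -0.084], [-0.996, -0.005, -0.088, 0.633], [0.088, -0.017, -0.996, 0.872], [0.0, 0.0, 0.0, 1.0]]
wrist 340.5485493405668 340.5485493405668 318.7221374164001 239.56791499373068
[[0.355, -0.935, -0.002, -0.649], [-0.89, -0.338, 0.306, -0.039], [-0.287, -0.107, -0.952, 0.38], [0.0, 0.0, 0.0, 1.0]]
side press [([277.3, 349.4], 0.95)]
side platen [([280.6, 325.3], 0.85)]
side lower_plate [([284.1, 298.9], 0.75)]
side lever_knob [([282.1, 303.3], 0.66), ([280.5, 351.2], 0.17)]
side lever_hinge [([245.1, 290.5], 0.98)]
side gauge [([346.6, 240.3], 0.97), ([370.6, 271.3], 0.83), ([406.6, 288.5], 0.72)]
side gauge_tip [([351.4, 300.9], 0.95), ([399.4, 248.8], 0.85), ([467.4, 332.3], 0.68)]
side jar [([308.3, 255.7], 0.69)]
side cup [([248.2, 286.6], 0.85)]
side bowl [([207.9, 319.2], 0.57)]
top press [([238.4, 258.7], 0.94)]
top platen [([230.0, 256.6], 0.92)]
top lower_plate []
top lever_knob [([142.3, 297.1], 0.69)]
top lever_hinge [([152.4, 245.3], 0.96)]
top gauge [([392.6, 336.6], 0.78), ([404.5, 289.6], 0.69)]
top gauge_tip [([476.0, 300.6], 0.85), ([343.3, 420.9], 0.69), ([344.9, 285.6], 0.59)]
top jar [([414.9, 205.5], 0.64)]
top cup [([323.4, 172.7], 0.84), ([144.7, 297.3], 0.74)]
top bowl [([251.4, 165.8], 0.61)]
1.15 [3.08960606e+00 5.68381382e-01 1.02331349e-05]
```

View pics/a_side.png

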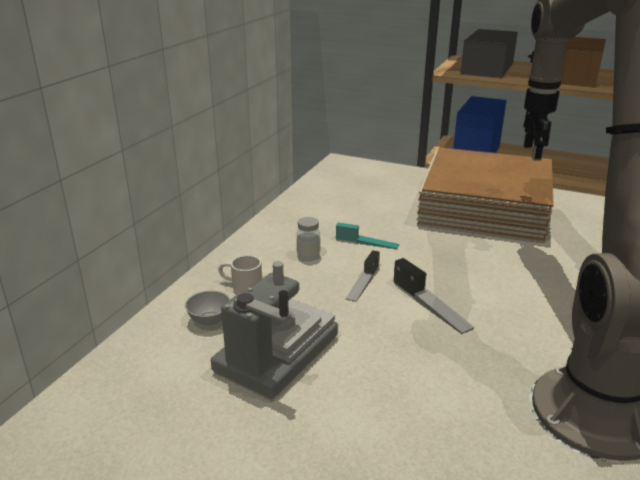

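View pics/a_top.png

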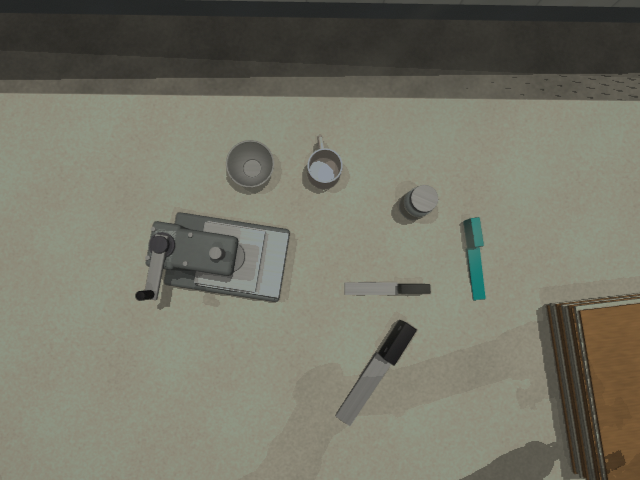

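View pics/a_wrist.png

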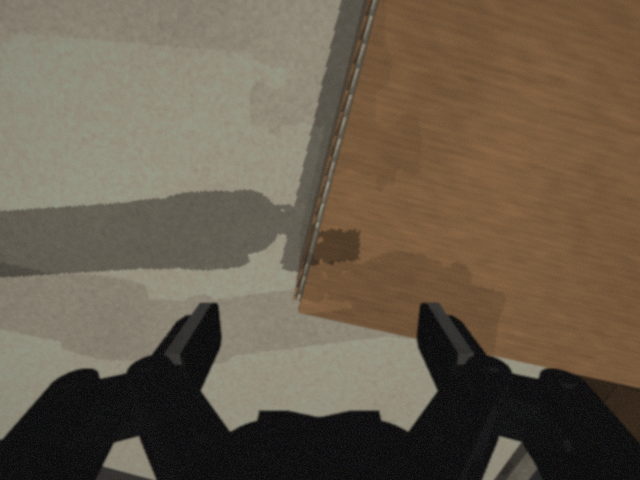

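```bash
cat > h.py <<'E'
from bench import manip, kin, cams, workorder, models
import cv2, numpy as np
from scipy.spatial.transform import Rotation as R
from scipy.optimize import least_squares
def plane(m,uv,z):
    E=np.array(m['extrinsics']); d=np.array([(uv[0]-m['cx'])/m['fx'],(uv[1]-m['cy'])/m['fy'],1])
    o=-E[:3,:3].T@E[:3,3]; d=E[:3,:3].T@d
    return o+d*(z-o[2])/d[2]
def proj(m,P):
    E=np.array(m['extrinsics']); c=np.atleast_2d(P)@E[:3,:3].T+E[:3,3]
    return np.c_[m['fx']*c[:,0]/c[:,2]+m['cx'],m['fy']*c[:,1]/c[:,2]+m['cy']]
def down(yaw):  # tool z down, tool y axis direction at yaw (world)
    y=np.array([np.cos(yaw),np.sin(yaw),0]); z=np.array([0,0,-1.]); x=np.cross(y,z)
    return R.from_matrix(np.c_[x,y,z]).as_rotvec()
E
python3 - <<'E'
from h import *
s=cams.camera_model('side');t=cams.camera_model('top')
def both(name,us,ut,z):
    print(name,'side',plane(s,us,z)[:2].round(3),'top',plane(t,ut,z)[:2].round(3))
both('press',(277.3,349.4),(238.4,258.7),0)
both('platen',(280.6,325.3),(230,256.6),.062)
both('knob',(282.1,303.3),(142.3,297.1),.213)
both('hinge',(245.1,290.5),(152.4,245.3),.213)
both('gauge',(370.6,271.3),(404.5,289.6),0)
both('tip',(351.4,300.9),(344.9,285.6),0)
both('jar',(308.3,255.7),(414.9,205.5),0)
both('cup',(248.2,286.6),(323.4,172.7),0)
both('bowl',(207.9,319.2),(251.4,165.8),0)
E
```

```text
press side [0.601 0.086] top [0.592 0.079]
platen side [0.593 0.083] top [0.594 0.086]
knob side [0.522 0.206] top [0.521 0.198]
hinge side [0.598 0.198] top [0.605 0.185]
gauge side [ 0.532 -0.28 ] top [ 0.528 -0.272]
tip side [ 0.528 -0.14 ] top [ 0.536 -0.146]
jar side [ 0.705 -0.285] top [ 0.708 -0.297]
cup side [ 0.773 -0.094] top [ 0.778 -0.1  ]
bowl side [0.789 0.057] top [0.792 0.055]
```

```bash
python3 - <<'E'
from h import *
P=manip.read_position(); Rm=R.from_rotvec(manip.read_ee_rot()).as_matrix()
m=cams.camera_model('wrist');E=np.array(m['extrinsics'])
c=-E[:3,:3].T@E[:3,3]; print('cam in tool',Rm.T@(c-P), 'fwd in tool',Rm.T@E[2,:3],'right',Rm.T@E[0,:3])
q0=manip.read_q()
h=np.array([.602,.19,0]); 
for off in (0,np.pi):
    for a in (0,.45,.9):
        yaw=-.15-a; u=-np.array([np.cos(yaw),np.sin(yaw),0])
        p=h+.085*u+[0,0,.197]
        q=kin.ik(p,down(yaw+off)); print(off,a,p.round(3),None if q is None else np.round(q,2))
for off in (0,np.pi):
    for p,yaw in (((.53,-.275,.02),-.03),((.57,-.07,.075),-.155)):
        q=kin.ik(p,down(yaw+off)); print('g',off,None if q is None else np.round(q,2))
E
```

```text
cam in tool [ 0.0790851  -0.00039465 -0.14230368] fwd in tool [-3.06338174e-01 -3.35067573e-04  9.51922691e-01] right [-8.61566915e-04  9.99999626e-01  7.47294002e-05]
0 0 [0.518 0.203 0.197] [ 0.36  0.41 -1.03  1.79  0.38  1.16 -0.94]
0 0.45 [0.532 0.238 0.197] [ 0.26  0.46 -1.    1.72  0.42  1.19 -1.45]
0 0.9 [0.56  0.264 0.197] [ 0.19  0.53 -0.98  1.64  0.46  1.23 -1.93]
3.141592653589793 0 [0.518 0.203 0.197] [ 0.43  0.47 -1.15  1.78  0.46  1.19  2.14]
3.141592653589793 0.45 [0.532 0.238 0.197] [ 0.35  0.53 -1.15  1.72  0.51  1.23  1.61]
3.141592653589793 0.9 [0.56  0.264 0.197] [ 0.29  0.61 -1.16  1.63  0.58  1.28  1.12]
g 0 [ 0.67  0.56 -0.34  1.84  0.25  0.79  0.17]
g 0 [ 0.44  0.47 -0.5   1.86  0.28  0.88 -0.35]
g 3.141592653589793 [ 0.24  0.55  0.22  1.85 -0.17  0.76 -2.62]
g 3.141592653589793 [-0.78  0.87  1.26  1.89 -0.94  1.13 -2.45]
```

```bash
python3 - <<'E'
from h import *
import pickle
D={}
for n,p,yaw in (('g',(.53,-.17,.24),0),('p',(.58,.16,.36),-.15)):
    manip.movep(p,down(yaw)); 
    m=cams.camera_model('wrist'); im=cams.grab_frame('wrist'); cv2.imwrite(f'pics/b_{n}.png',im)
    D[n]=m
    for q in (["gauge","gauge_tip"] if n=='g' else ["press","platen","lower_plate","lever_knob","lever_hinge"]):
        z={'gauge':0,'gauge_tip':0,'press':0,'platen':.062,'lower_plate':.055}.get(q,.213)
        print(n,q,[(np.round(d['at'],1).tolist(),round(d['score'],2),plane(m,d['at'],z)[:2].round(4).tolist()) for d in models.mark_of(q,'wrist')])
pickle.dump(D,open('cm.pkl','wb'))
print(manip.read_clock())
E
```

```text
g gauge [([320.7, 288.3], 0.97, [0.5318, -0.2795]), ([409.2, 377.7], 0.93, [0.6515, -0.4136])]
g gauge_tip [([318.4, 178.0], 0.68, [0.5296, -0.1441]), ([81.7, 171.8], 0.64, [0.2674, -0.1362]), ([305.4, 386.8], 0.6, [0.5104, -0.4281])]
p press []
p platen []
p lower_plate [([348.2, 188.2], 0.43, [0.6197, 0.1576])]
p lever_knob [([245.1, 190.9], 0.64, [0.5231, 0.1966])]
p lever_hinge [([343.9, 190.3], 0.94, [0.6063, 0.1843])]
4.85
```

View pics/b_g.png

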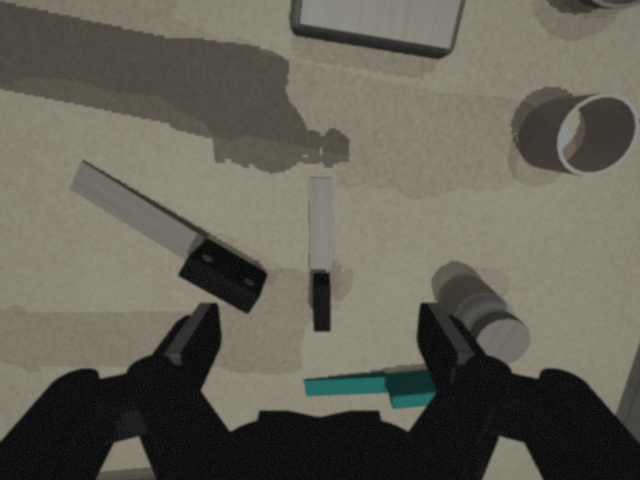

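View pics/b_p.png

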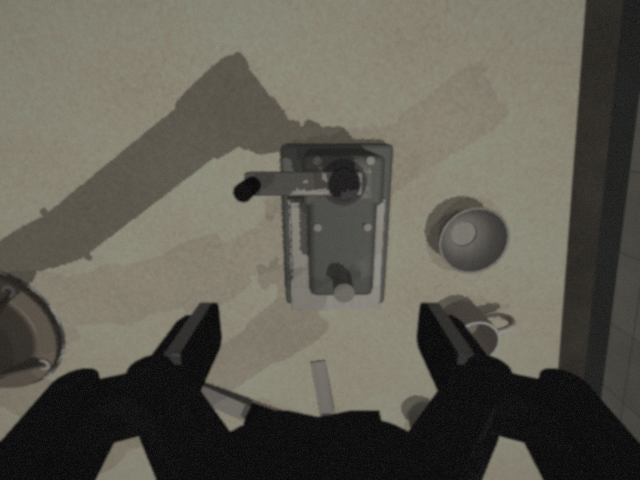

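```bash
python3 - <<'E'
from h import *
import cv2
a=cv2.imread('pics/b_g.png')[0:70,270:480]; b=cv2.imread('pics/b_p.png')[130:320,220:410]
t=cv2.imread('pics/a_top.png')[200:310,130:300]
cv2.imwrite('pics/c1.png',cv2.resize(a,None,fx=3.8,fy=3.8,interpolation=3))
cv2.imwrite('pics/c2.png',cv2.resize(b,None,fx=3,fy=3,interpolation=3))
cv2.imwrite('pics/c3.png',cv2.resize(t,None,fx=4,fy=4,interpolation=3))
E
```

```text
(no output)
```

View pics/c1.png

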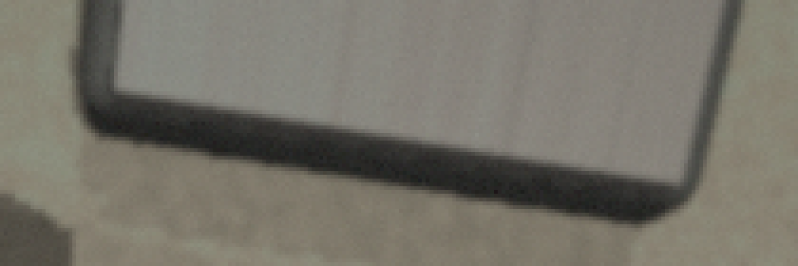

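View pics/c3.png

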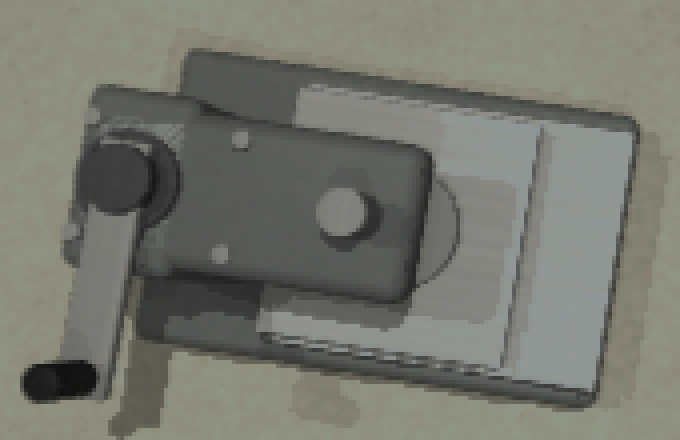

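```bash
python3 - <<'E'
from h import *
import pickle
D=pickle.load(open('cm.pkl','rb')); t=cams.camera_model('top')
L=[]
def add(n,m,uv,loc):
    p=plane(m,uv,loc[2])[:2]; L.append((n,loc,p)); 
add('lfL',D['g'],(300.3,24.5),(-.065,-.105,.055)); add('lfR',D['g'],(451.6,48.7),(.065,-.105,.055))
add('pR',t,(266.3,231.3),(.06,-.06,.074)); add('pL',t,(257.5,291.8),(-.06,-.06,.074))
add('lR',t,(289,232.5),(.065,-.105,.055)); add('lL',t,(278,298),(-.065,-.105,.055))
add('knob',D['p'],(245.1,190.9),(-.085,.1,.213)); add('hinge',D['p'],(343.9,190.3),(0,.1,.213))
add('knobt',t,(142.3,297.1),(-.085,.1,.213)); add('hinget',t,(152.4,245.3),(0,.1,.213))
def tr(v,l): c,s=np.cos(v[2]),np.sin(v[2]); return np.array([v[0]+c*l[0]-s*l[1],v[1]+s*l[0]+c*l[1]])
r=least_squares(lambda v:np.concatenate([tr(v,l)-p for _,l,p in L]),[.59,.085,-.15],loss='soft_l1',f_scale=.002)
print(r.x)
for n,l,p in L: print(n,p.round(4),((p-tr(r.x,l))*1e3).round(1))
E
```

```text
[ 0.5925328   0.08514024 -0.13821129]
lfL [ 0.515  -0.0089] [1.4 1. ]
lfR [ 0.644  -0.0275] [1.5 0.3]
pR [0.6428 0.0139] [-0.9 -3.6]
pL [0.5254 0.0293] [ 0.6 -4.7]
lR [ 0.6426 -0.0296] [ 0.2 -1.8]
lL [ 0.5127 -0.0091] [-0.9  0.8]
knob [0.5231 0.1966] [1.  0.7]
hinge [0.6063 0.1843] [-0.   0.1]
knobt [0.5211 0.1981] [-1.   2.2]
hinget [0.6045 0.185 ] [-1.8  0.8]
```

```bash
python3 - <<'E'
from h import *
H=np.array([.606,.1845]); y0=-.148; Z=.197
def pose(a,z=Z):
    u=-np.array([np.cos(y0-a),np.sin(y0-a)]); return np.r_[H+.085*u,z],down(y0-a)
manip.movep(*pose(0,.29)); manip.line_to(*pose(0),v=.15)
print(manip.read_ft_force().round(1))
manip.clamp(25); print('gap',manip.read_finger_gap(),manip.read_ft_force().round(1),manip.read_clock())
for a in np.arange(.15,.76,.15):
    manip.line_to(*pose(a),v=.1); f=manip.read_ft_force(); print(round(a,2),f.round(1))
for a in (.8,.84,.88,.91,.94,.97):
    manip.line_to(*pose(a),v=.05); f=manip.read_ft_force()
    t=np.array([np.sin(y0-a)*-1,np.cos(y0-a)]) # approx
    print(a,f.round(1),manip.read_position().round(4))
    if np.linalg.norm(f[:2])>18: break
cv2.imwrite('pics/d_top.png',cams.grab_frame('top')[180:330,100:310]); print(manip.read_clock(),manip.read_finger_gap())
E
```

```text
[-0.1 -0.1 -0. ]
gap 0.17880577269941653 [ 5.6  0.9 -0.6] 6.725
0.15 [ 2.4 -4.3  2.2]
0.3 [ 2.1 -4.3  2.7]
0.45 [ 1.2 -4.5  4.5]
0.6 [ 1.4 -4.6  4.7]
0.75 [-0.2 -4.3  5.8]
0.8 [ 0.7 -5.3  5.8] [0.5562 0.2521 0.1973]
0.84 [-0.2 -5.6  6. ] [0.5589 0.2541 0.1973]
0.88 [-0.1 -5.   5.3] [0.5617 0.2561 0.1974]
0.91 [-0.8 -6.4  6.7] [0.5637 0.2574 0.1974]
0.94 [-2.4 -5.7  7.1] [0.5651 0.2582 0.1973]
0.97 [-7.4 -8.3 11. ] [0.5655 0.2584 0.1972]
9.775 0.18164626575487872
```

```bash
python3 - <<'E'
from h import *
manip.dwell(.2); print(manip.read_ft_force().round(1))
im=cams.grab_frame('top')[190:330,100:310]
print([(np.round(d['at'],1).tolist(),round(d['score'],2)) for d in models.mark_of('lever_knob','top')])
cv2.imwrite('pics/d_top2.png',cv2.resize(im,None,fx=3.5,fy=3.5))
E
```

```text
[-7.  -8.4 10.4]
[([106.9, 270.7], 0.65)]
```

View pics/d_top2.png

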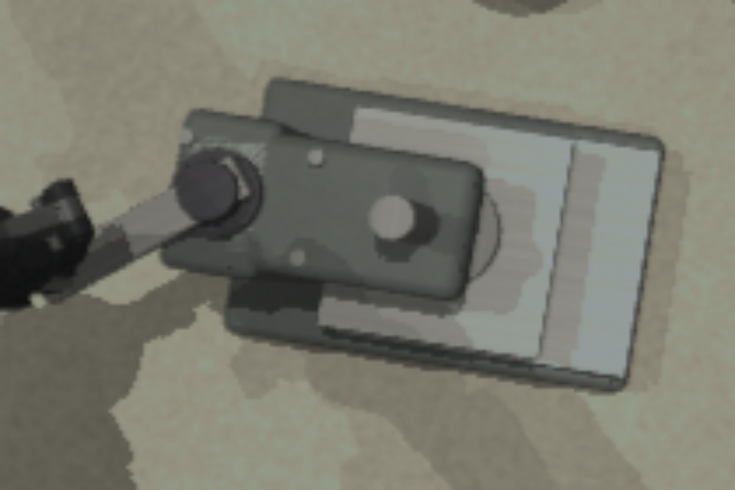

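```bash
python3 - <<'E'
from h import *
H=np.array([.606,.1845]); y0=-.148; Z=.197
def pose(a,z=Z):
    u=-np.array([np.cos(y0-a),np.sin(y0-a)]); return np.r_[H+.085*u,z],down(y0-a)
manip.line_to(*pose(1.01),v=.05); print(manip.read_ft_force().round(1),manip.read_position().round(4)); manip.dwell(.15)
manip.open_gripper(); print(manip.read_finger_gap(), manip.read_ft_force().round(1),manip.read_clock())
manip.line_to(pose(1.01,.3)[0],v=.2)
im=cams.grab_frame('top')[190:330,100:310]
print([(np.round(d['at'],1).tolist(),round(d['score'],2)) for d in models.mark_of('lever_knob','top')])
cv2.imwrite('pics/d_top3.png',cv2.resize(im,None,fx=3.5,fy=3.5)); print(manip.read_clock())
E
```

```text
[-13.9 -10.3  14.3] [0.566  0.2586 0.197 ]
1.0011685159948167 [ 0.2 -0.4 -0.4] 11.1583
[([143.8, 296.1], 0.74), ([413.5, 204.7], 0.28)]
11.925
```

View pics/d_top3.png

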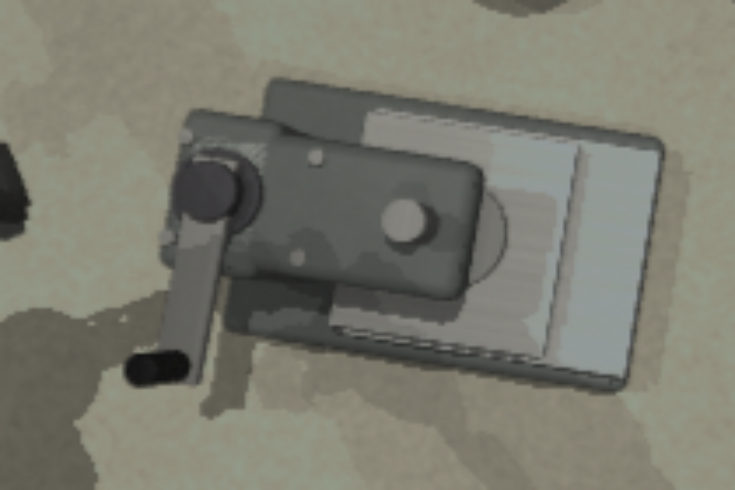

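```bash
python3 - <<'E'
from h import *
manip.movep((.531,-.281,.22),down(.01)); manip.line_to((.531,-.281,.012),v=.18)
print(manip.read_ft_force().round(1))
manip.clamp(60); print('gap',manip.read_finger_gap()*85,manip.read_ft_force().round(1))
manip.line_to((.531,-.281,.15),v=.15); f=manip.read_ft_force(); print(manip.read_finger_gap()*85,f.round(1),manip.read_ft_torque().round(2),manip.read_clock(),manip.read_position())
for n in('wrist','side'):
    m=cams.camera_model(n); im=cams.grab_frame(n); cv2.imwrite(f'pics/e_{n}.png',im)
    for q in('gauge','gauge_tip'): print(n,q,[(np.round(d['at'],1).tolist(),round(d['score'],2),plane(m,d['at'],.138).round(4)[:2]) for d in models.mark_of(q,n)])
E
```

```text
[ 0.5 -0.3  0.2]
gap 19.00840173076888 [ 0.5 -0.7  2.1]
19.503988935114045 [-0.5 -0.5 -1.7] [-0.02  0.    0.02] 16.9 [ 0.5301197  -0.28062631  0.14880141]
wrist gauge [([318.9, 300.2], 0.9, array([ 0.5305, -0.2827])), ([435.1, 351.5], 0.87, array([ 0.5921, -0.3123]))]
wrist gauge_tip []
side gauge [([406.5, 289.5], 0.84, array([ 0.3736, -0.0323])), ([349.5, 235.8], 0.79, array([ 0.5566, -0.1912])), ([370.6, 224.4], 0.71, array([ 0.5323, -0.2638]))]
side gauge_tip [([469.5, 329.6], 0.96, array([0.234 , 0.0454])), ([351.9, 251.5], 0.76, array([ 0.5254, -0.1269])), ([399.0, 246.0], 0.73, array([ 0.44  , -0.1923]))]
```

View pics/e_wrist.png

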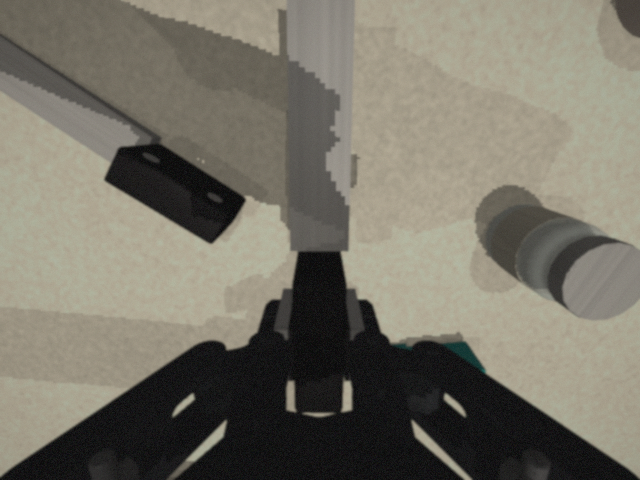

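View pics/e_side.png

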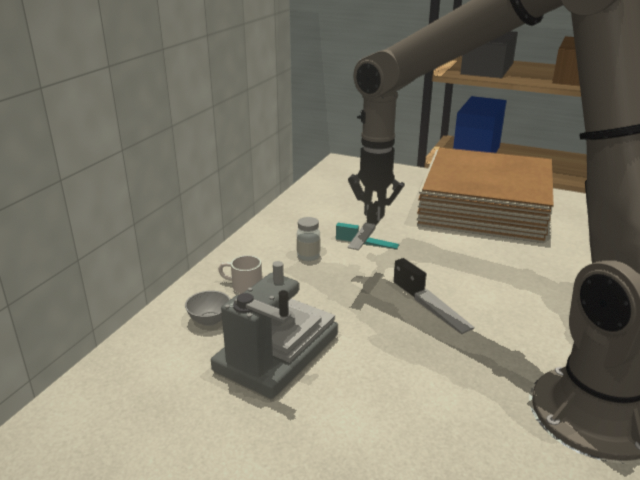

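```bash
cat >> h.py <<'E'
PX=np.array([.5925,.0851]); PY=-.141
def gp(ty,x=0):  # TCP xy for tip at press y=ty
    l=np.array([x,ty-.14]); c,s=np.cos(PY),np.sin(PY); return PX+[c*l[0]-s*l[1],s*l[0]+c*l[1]]
def F():
    f=np.mean([manip.read_ft_force() for _ in range(3)],0); c,s=np.cos(PY),np.sin(PY)
    return np.array([c*f[0]+s*f[1],-s*f[0]+c*f[1],f[2]])
E
python3 - <<'E'
from h import *
O=down(PY); g=gp(-.078)
manip.movep(np.r_[g,.14],O); manip.line_to(np.r_[g,.078],v=.12)
m=cams.camera_model('wrist'); im=cams.grab_frame('wrist'); cv2.imwrite('pics/f_w.png',im)
f0=F(); print('f0',f0.round(2))
for z in np.arange(.075,.058,-.0015):
    manip.line_to(np.r_[g,z],v=.03); f=F()-f0; print(round(z,4),manip.read_position()[2].round(4),f.round(2),manip.read_ft_torque().round(2))
    if f[2]>2.5: break
print(manip.read_clock()); cv2.imwrite('pics/f_s.png',cv2.resize(cams.grab_frame('side')[200:400,200:420],None,fx=2.9,fy=2.9))
E
```

```text
f0 [ 0.2  -0.74 -0.96]
0.075 0.0754 [-1.12  1.15 -0.8 ] [-0.05 -0.    0.  ]
0.0735 0.0735 [-1.17 -0.48 -0.06] [-0.04  0.01  0.05]
0.072 0.0719 [-0.46 -0.11 -1.05] [-0.03 -0.02  0.03]
0.0705 0.0704 [-0.54  0.88  0.67] [-0.07 -0.   -0.04]
0.069 0.0689 [-0.01  0.64 -0.36] [-0.06  0.03 -0.05]
0.0675 0.0674 [0.17 1.87 0.46] [-0.04  0.    0.03]
0.066 0.0662 [0.22 0.47 0.31] [ 0.07 -0.03 -0.06]
0.0645 0.065 [ 1.26 -0.97  4.78] [ 0.14 -0.02 -0.07]
20.575
```

View pics/f_w.png

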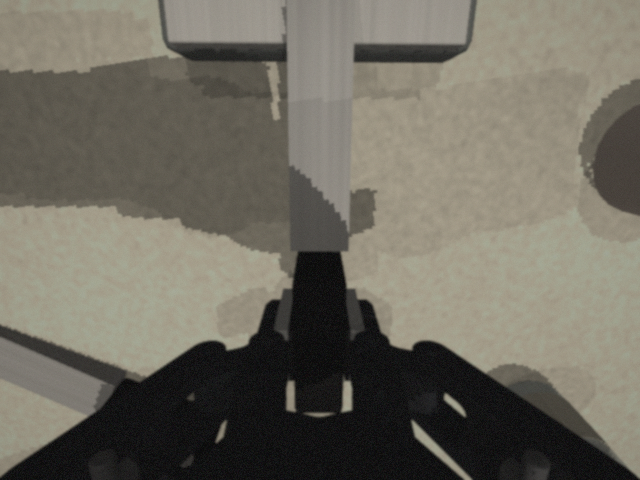

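View pics/f_s.png

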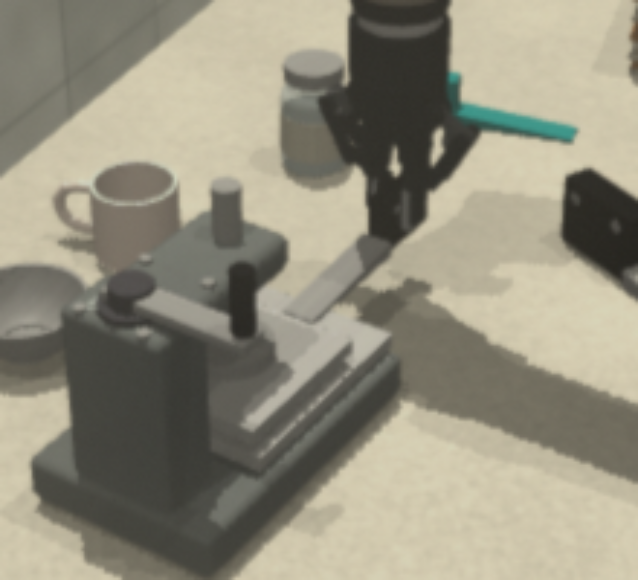

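```bash
python3 - <<'E'
from h import *
def FF():
    L=[]
    for _ in range(6): L.append(manip.read_ft_force()); manip.dwell(.02)
    f=np.mean(L,0); c,s=np.cos(PY),np.sin(PY); return np.array([c*f[0]+s*f[1],-s*f[0]+c*f[1],f[2]])
Z=.0645
for ty in [-.07,-.06,-.05,-.04,-.032,-.026]:
    manip.line_to(np.r_[gp(ty),Z],v=.04); f=FF(); print(ty,f.round(2),manip.read_position()[2].round(4),manip.read_ft_torque().round(2))
    if abs(f[1])>8 or abs(f[2])>15: break
print(manip.read_clock())
for n,c in(('side',(slice(230,390),slice(230,400))),('top',(slice(190,330),slice(150,330)))):
    cv2.imwrite(f'pics/g_{n}.png',cv2.resize(cams.grab_frame(n)[c],None,fx=3.5,fy=3.5))
E
```

```text
-0.07 [ 0.99 -0.44  4.08] 0.0648 [ 0.44 -0.25 -0.11]
-0.06 [-0.02 -1.91  5.86] 0.0649 [ 0.18 -0.09 -0.  ]
-0.05 [ 0.54 -2.62  7.17] 0.0651 [ 0.08 -0.04 -0.03]
-0.04 [ 0.64 -2.86  8.08] 0.0653 [-0.01 -0.03  0.  ]
-0.032 [ 0.07 -3.38  8.6 ] 0.0655 [-0.16  0.01 -0.03]
-0.026 [ 0.2  -3.69  9.08] 0.0655 [-0.26 -0.01 -0.02]
23.425
```

View pics/g_side.png

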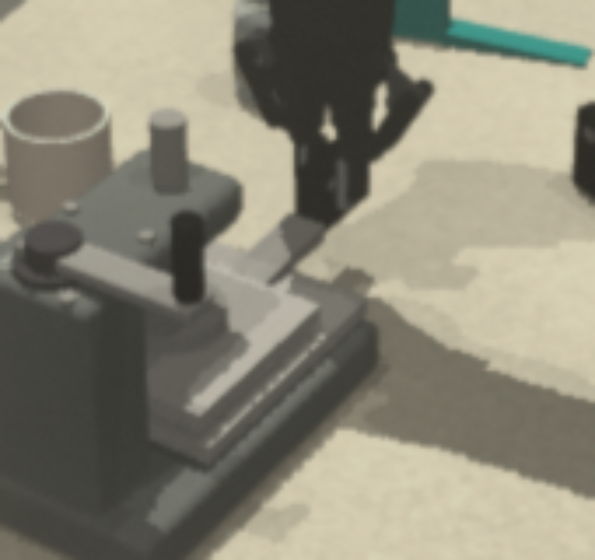

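View pics/g_top.png

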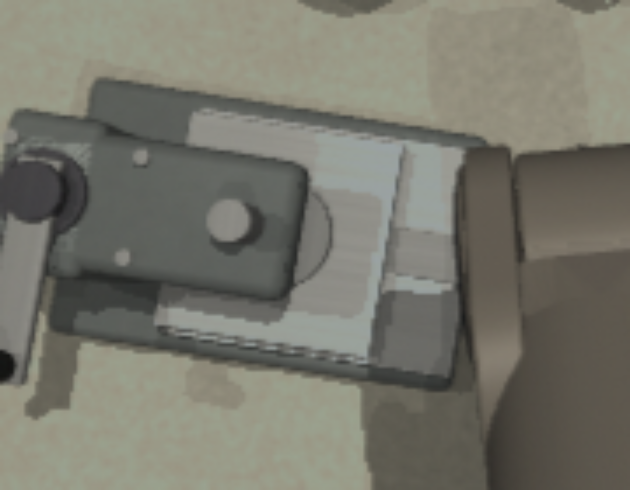

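```bash
python3 - <<'E'
from h import *
def FF():
    L=[]
    for _ in range(6): L.append(manip.read_ft_force()); manip.dwell(.02)
    f=np.mean(L,0); c,s=np.cos(PY),np.sin(PY); return np.array([c*f[0]+s*f[1],-s*f[0]+c*f[1],f[2]])
Z=.0651; b=None
for ty in np.arange(-.024,.004,.003):
    manip.line_to(np.r_[gp(ty),Z],v=.03); f=FF(); p=manip.read_position(); print(round(ty,4),f.round(2),p[2].round(4),manip.read_ft_torque().round(2))
    if abs(f[1])>abs(f[2])*.5+3 or abs(f[2])>15: break
print(manip.read_clock())
E
```

```text
-0.024 [ 0.29 -3.11  6.6 ] 0.0657 [-0.26 -0.03 -0.02]
-0.021 [ 0.32 -3.67  7.31] 0.0657 [-0.36  0.05  0.01]
-0.018 [ 0.01 -3.38  6.96] 0.0658 [-0.45  0.01 -0.  ]
-0.015 [ 0.49 -3.77  8.15] 0.0658 [-0.52  0.01  0.  ]
-0.012 [ 0.17 -4.07  7.57] 0.0658 [-0.5   0.07  0.02]
-0.009 [ 0.13 -3.55  8.  ] 0.0659 [-0.48  0.02 -0.03]
-0.006 [ 0.62 -4.18  8.31] 0.0659 [-0.54  0.09 -0.04]
-0.003 [-0.22 -3.88  8.47] 0.066 [-0.6   0.05  0.02]
-0.0 [ 0.22 -4.29  8.68] 0.066 [-0.61  0.12 -0.01]
0.003 [ 0.59 -4.22  9.06] 0.066 [-0.63  0.1  -0.  ]
27.025
```

```bash
python3 - <<'E'
from h import *
cv2.imwrite('pics/h_s.png',cv2.resize(cams.grab_frame('side')[230:390,220:400],None,fx=3.7,fy=3.7,interpolation=2))
cv2.imwrite('pics/h_t.png',cv2.resize(cams.grab_frame('top')[190:330,150:330],None,fx=4,fy=4,interpolation=2))
cv2.imwrite('pics/h_w.png',cams.grab_frame('wrist'))
print(R.from_rotvec(manip.read_ee_rot()).as_matrix().round(4).tolist())
E
```

```text
[[0.1413, 0.99, 0.0009], [0.99, -0.1413, -0.003], [-0.0028, 0.0013, -1.0]]
```

View pics/h_s.png

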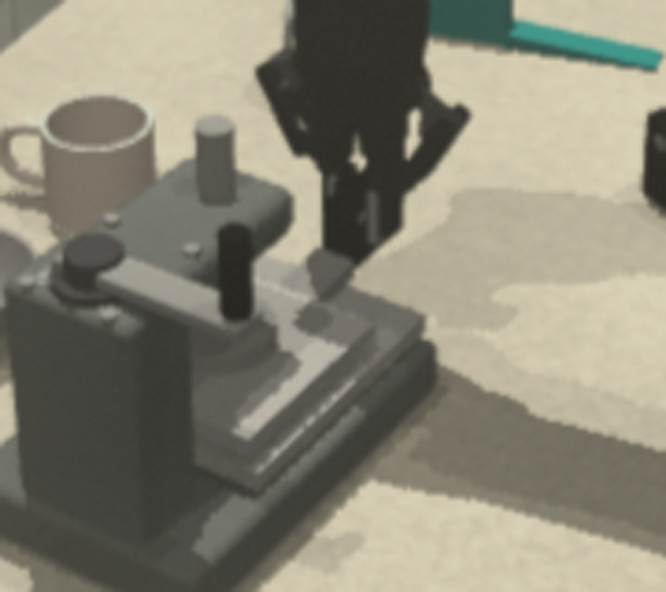

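View pics/h_w.png

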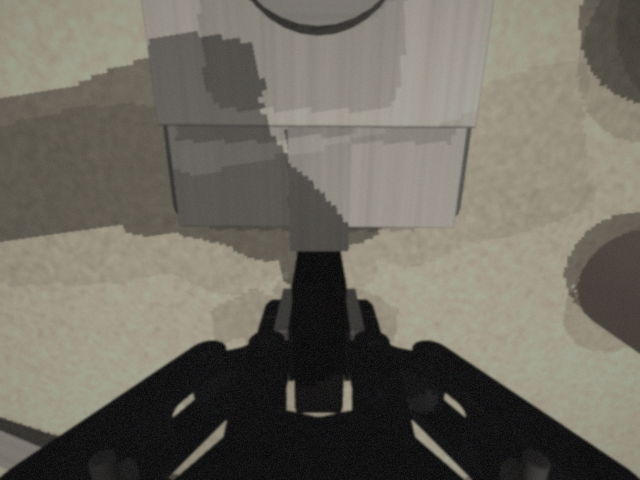

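View pics/h_t.png

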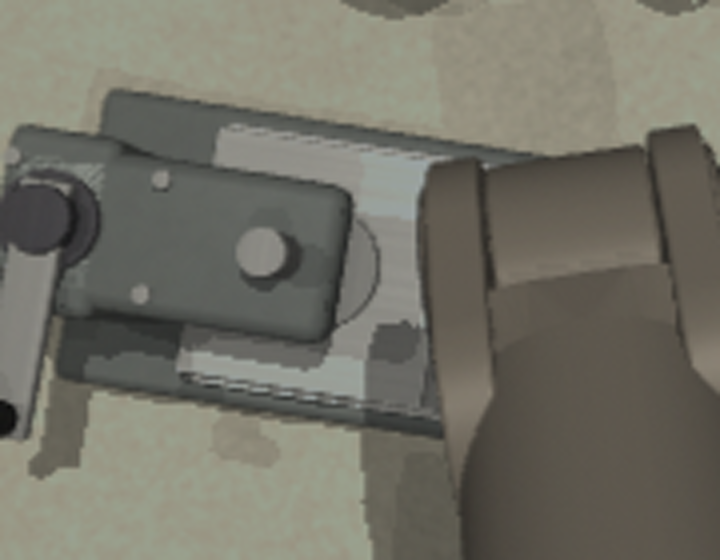

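```bash
python3 - <<'E'
from h import *
m=cams.camera_model('wrist')
def pf(w): d=w[:2]-PX; c,s=np.cos(PY),np.sin(PY); return np.array([c*d[0]+s*d[1],-s*d[0]+c*d[1]]).round(4)
print('platen edge',pf(plane(m,(320,126),.074)),'ledge front',pf(plane(m,(250,227),.055)),pf(plane(m,(400,226),.055)))
for z in(.065,.067): print('handle front',pf(plane(m,(320,250.5),z)))
print('plat corners',pf(plane(m,(160,125),.074)),pf(plane(m,(475,126),.074)), 'edge pix if lifted 3mm',proj(m,np.r_[plane(m,(320,126),.074)[:2],.077]))
print('TCP',pf(manip.read_position()),manip.read_position())
print('blade at edge', pf(plane(m,(289,128),.062)),pf(plane(m,(350,128),.062)))
E
```

```text
platen edge [ 0.0016 -0.0585] ledge front [-0.031  -0.1031] [ 0.039  -0.1027]
handle front [ 0.0016 -0.1112]
handle front [ 0.0016 -0.1105]
plat corners [-0.0581 -0.0581] [ 0.0595 -0.0586] edge pix if lifted 3mm [[320.04483102 125.9355281 ]]
TCP [ 0.0008 -0.1391] [ 0.57371109 -0.05275233  0.06599572]
blade at edge [-0.011  -0.0592] [ 0.0139 -0.0592]
```

```bash
python3 - <<'E'
from h import *
def FF():
    L=[]
    for _ in range(8): L.append(manip.read_ft_force()); manip.dwell(.02)
    f=np.mean(L,0); c,s=np.cos(PY),np.sin(PY); return np.array([c*f[0]+s*f[1],-s*f[0]+c*f[1],f[2]])
Z=.0655
for ty in np.arange(.004,.0135,.0015):
    manip.line_to(np.r_[gp(ty),Z],v=.03); f=FF(); p=manip.read_position(); print(round(ty,4),f.round(2),(-f[1]/f[2]).round(2),p[2].round(4),manip.read_ft_torque().round(2))
    if abs(f[1])>abs(f[2])*.47+2.5 or abs(f[2])>15: break
print(manip.read_clock())
cv2.imwrite('pics/i_w.png',cams.grab_frame('wrist'))
E
```

```text
0.004 [ 0.29 -3.42  6.79] 0.5 0.066 [-0.59  0.05 -0.04]
0.0055 [ 0.21 -4.18  7.56] 0.55 0.0661 [-0.71  0.05 -0.  ]
0.007 [ 0.17 -4.19  7.53] 0.56 0.0661 [-0.78  0.07  0.01]
0.0085 [ 0.03 -5.07  8.06] 0.63 0.0661 [-1.03  0.13 -0.04]
0.01 [-0.3  -6.23  9.05] 0.69 0.0662 [-1.19  0.17  0.01]
0.0115 [-0.2  -7.56  8.89] 0.85 0.0662 [-1.45  0.32 -0.04]
29.475
```

```bash
python3 - <<'E'
from h import *
def FF():
    L=[]
    for _ in range(8): L.append(manip.read_ft_force()); manip.dwell(.02)
    f=np.mean(L,0); c,s=np.cos(PY),np.sin(PY); return np.array([c*f[0]+s*f[1],-s*f[0]+c*f[1],f[2]])
Z=.0655
for ty in (.013,.0145):
    manip.line_to(np.r_[gp(ty),Z],v=.03); f=FF(); p=manip.read_position(); print(round(ty,4),f.round(2),(-f[1]/f[2]).round(2),p[2].round(4),manip.read_ft_torque().round(2))
manip.dwell(.5); f=FF();print(f.round(2),manip.read_position(),manip.read_ft_torque().round(2),manip.read_finger_gap()*85)
print(manip.read_clock())
cv2.imwrite('pics/j_w.png',cams.grab_frame('wrist'))
cv2.imwrite('pics/j_s.png',cv2.resize(cams.grab_frame('side')[230:390,220:400],None,fx=3.7,fy=3.7,interpolation=2))
for q in('gauge','jar','cup','bowl','lever_knob'): print(q,[(np.round(d['at'],1).tolist(),round(d['score'],2)) for d in models.mark_of(q,'side')])
E
```

```text
0.013 [-0.13 -9.57  9.5 ] 1.01 0.0662 [-1.76  0.35  0.01]
0.0145 [ -0.46 -11.47   9.84] 1.17 0.0663 [-2.02  0.37  0.02]
[ -0.54 -11.38  10.05] [ 0.57437489 -0.0458838   0.06625426] [-2.08  0.38  0.09] 19.45852975350271
30.925
gauge [([346.5, 237.9], 0.68), ([312.9, 299.3], 0.66), ([407.0, 289.5], 0.61)]
jar []
cup [([248.9, 283.7], 0.78)]
bowl [([206.0, 321.2], 0.6)]
lever_knob [([285.0, 304.9], 0.79)]
```

View pics/j_w.png

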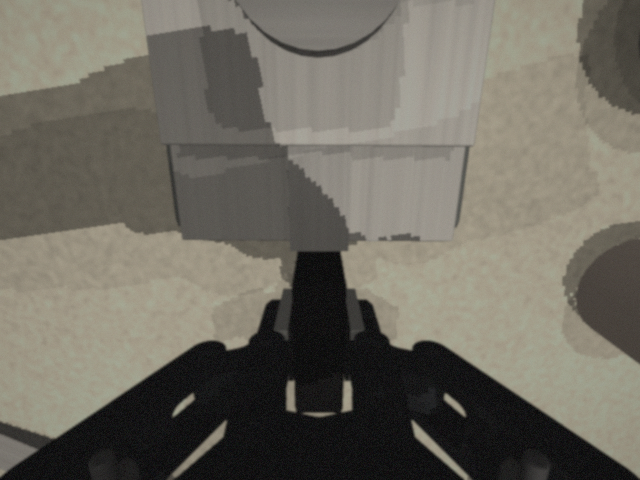

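View pics/j_s.png

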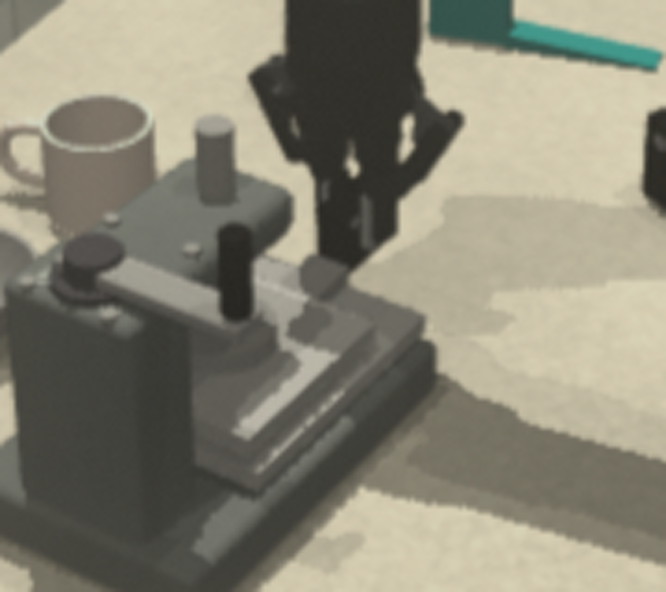

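```bash
python3 - <<'E'
from h import *
workorder.finish_job(); print(manip.read_clock(),manip.read_ft_force().round(1))
E
```

```text
the job is handed in; nothing more can be done
the job is handed in; nothing more can be done
```

The press was cycled and the job was handed in at about 31 s. The arm still holds the gauge by its handle, wedged snugly between the two plates. The hand-in reported no verdict.

- **Lever:** I gripped the knob and swung it until it met its stop, at about 0.92 rad by the tool position. The force rose there while the knob stopped moving. When I opened the gripper it sprang back, and the top picture shows the knob where it started.
- **Gauge:** I took the smaller black-handled gauge, not the turquoise or the large one, and laid its blade on the ledge. I slid it in straight at the centre line, within about 2 mm.
- **Depth:** I stopped 4 to 6 mm after the drag began to rise, which puts the tip roughly 65 mm past the upper plate's entry edge.
- **Last forces:** These held steady over 0.5 s, at about 11.4 N of push resistance along the press, up from about 4 N, and about 10 N of downward press. I estimate about 7 N on the upper plate from these; it was not read directly.
- **Last pictures:** The upper plate and lever look unmoved in the final side picture.

**Less certain:**
- The tool rose slightly during insertion, so the blade may be about 0.02 rad nose-up and bearing partly on the ledge's front edge. That is well inside the 0.1 rad limit.
- I did not measure the upper plate's lift directly. From the taper and the overtravel I estimate under 0.5 mm.
- In the last check the detector did not find the jar, which had the arm in front of it. The cup and bowl were within about 3 pixels of where they started.

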